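# Dock and wind the tile warmer's clockwork timer

## Task

Carry the clockwork timer to the bay of the tile warmer and set it down in there without dropping it, flat on the bay's floor (either way round). Let it go, then wind its brass key clockwise (seen from above) in several turns until it comes up firm against its stop, and only then throw the red toggle switch fully over to start the warmer. Leave the tiles and the other things on the shelf where they are.

Things in the scene. Friction and masses are not known exactly. Their poses are not given: they have to be found in the camera images.
- timer: The loose clockwork timer: a white box 150 (its x) x 56 (y) x 46 mm high, dark band round its foot; origin at the centre of its underside, z up; about 0.5 kg. On top, both reaching 98 mm above the underside: a white carry fin at x = -30 mm and a brass butterfly key at x = +50 mm. Carry it by the fin; its centre of mass lies 12 mm from it towards the key. Standing loose it turns along with the key.
- timer_fin (a point): Point in the middle of the carry fin, 80 mm above the timer's underside (18 mm below the fin's top). The fin is 36 mm long along the timer's x, 14 mm thick across (timer's y), and stands from 46 to 98 mm; axes as the timer's.
- key_wing (a point): Centre of the brass key's flat upright wing, on the key's turning axis, 79 mm above the timer's underside. The wing is 64 mm long along this point's x, 10 mm thick along its y, and stands from 60 to 98 mm above the underside on a 12 mm stem. Turns with the key.
- key (a joint): Winding angle, rad: 0 run down, grows as the key is turned clockwise seen from above, firm stop at 4.2 (fully wound). Starts between 0 and 0.8. The mainspring pulls back 0.025 Nm per rad; a friction clutch of 0.14 Nm keeps the key where it is let go. Turning takes 0.14 Nm at first, 0.25 Nm near the stop, where the moment then rises steeply.
- warmer: The fixed tile warmer: a shallow open bay for the timer and, to its +x, a plate 146 x 156 mm, 24 mm high, centred at x = +112 mm. Origin: centre of the bay, on the shelf; z up. Bay inside: 62 mm (x) by 156 mm (y), walls 6 mm thick rising 16 mm above the shelf, floor 4 mm above it. The timer goes in lengthwise along y, 3 mm play all round, either way round.
- switch (a joint): Angle of the toggle lever in rad: 0 off (leaning to the -x of its block), 1.0 fully on (leaning to the +x); it starts between 0 and 0.1, stays where it is left, pushing takes about 1 N at the knob.
- switch_base: The fixed switch block 70 (x) x 50 (y) x 25 mm high, origin at the centre of its underside, z up. The lever pivots about the block's y axis, 22 mm above the shelf at the block's centre: a steel rod 10 mm thick and 80 mm long with a 26 mm red ball on its end. It leans 0.5 rad to -x when off and 0.5 rad to +x when on.
- switch_tip (a point): Centre of the red ball on the end of the toggle lever.
- tile_a: a ruri blue glazed tile 98 x 98 x 9 mm, flat; origin at the centre of its underside. Not part of the job, leave it where it is, on the warmer's plate.
- tile_b: a ruri blue glazed tile 98 x 98 x 9 mm, flat; origin at the centre of its underside. Not part of the job, leave it where it is.
- tile_c: a ruri blue glazed tile 98 x 98 x 9 mm, flat; origin at the centre of its underside. Not part of the job, leave it where it is.
- rib: A grey silicone rib, kidney-shaped, 72 x 112 x 8 mm, lying flat; origin at the centre of its underside. Leave it where it is.
- tub: A closed pale polypropylene tub 88 x 128 x 65 mm high; origin at the centre of its underside. Leave it where it is.
- oak_block: An oak block 70 x 120 x 45 mm high; origin at the centre of its underside. Leave it where it is.
- cup: An unglazed cup 72 mm across, 65 mm high; origin at the centre of its underside. Leave it where it is.
Things that resemble listed ones, but are neither listed nor needed, are in the scene too. Leave any blue look-alike of the timer alone.

How it is judged:
By the outcome, as a careful person would: the job done as asked, in the order asked, and still so for the second after the job is handed in, with the robot touching nothing.
It also fails if it takes over 72 s, if anything falls off the work surface, if the arm or the gripper's body presses on something with over 40 N, if the wrist force passes 120 N, or if a joint passes its speed limit or range.

## Robot

A 6-joint arm with a two-finger parallel gripper is mounted at the origin on the work surface. World frame = base frame: x ahead of the robot, y to its left, z up, the work surface at z = 0. Lengths are in mm, angles in rad, forces in N, time in s.
With the tool pointing down it reaches from about 275 to 825 mm from the base axis. Payload 4.9 kg.
Tool frame: the origin (TCP) lies at the very end of the fingers, on their centre line; the grasp point (between the pads) lies 19 mm behind it; z points along the fingers, y is the line along which they close (so a half turn about z gives the same grasp; the last joint's range is limited). The gripper opens to 85 mm and grips with 20 to 120 N. Pads are 22 mm wide; open, the fingers measure 114 mm over their backs; the gripper's body (76 mm by 85 mm) begins 54 mm behind the grasp point. The pads swing forward as they close: fully open they stand 13 mm farther back than shut.
Start: joints at [1.099, 0.326, -0.193, 1.052, 0, 1.437], TCP at [182.272, 518.937, 231.281] pointing down, gripper open.
Joint ranges: [-2.65, 2.65], [-0.97, 1.79], [-1.3, 1.35], [-1.93, 2.1], [-1.47, 1.37], [-3.14, 3.14]. Speed limits (rad/s): [2.57, 2.57, 3.14, 3.14, 3.14, 3.14].

## Interface

Orientations are given as [roll, pitch, yaw] about the fixed x, y, z axes, in that order (R = Rz(yaw) Ry(pitch) Rx(roll)).
In Python, from bench import bot, solve_ik, imaging gives the robot as it stands. Calls block until the motion is done:
- bot.move_ptp(position, orientation): joint-space move of the TCP to a pose.
- bot.movel(position, rot=None, max_speed=150, threshold=None): straight line of the TCP; rot=None keeps the orientation; max_speed is the mean speed in mm/s. With threshold (N) it stops when the force on the tool has changed by that much, and returns True; else False.
- bot.move_j(angles): joint-space move.
- bot.grip(opening, effort=None): opening from 0.0 (shut) to 1.0 (fully open); effort is the grip in N (None keeps the last); returns when the fingers have stopped.
- bot.dwell(seconds).
- solve_ik(position, orientation): joint angles nearest the present ones, or None.
- bot.get_state(): the state.
- imaging.capture(name): name is "side" or "top"; returns the picture (480x640x3 uint8, blue, green, red); there is no depth.
- imaging.camera_model(name): a dict with "K" (3x3 intrinsics, pixels), "k1" (the pictures are not rectified: a ray, as slopes to the right and down, at radius r is drawn at 1 + k1 r^2 times it, then the intrinsics apply), "position" and "rotation" of the camera in the world. Camera axes: x right, y up, looking along -z (the intrinsics and any distortion apply to the point x, -y, -z); pixel columns grow to the right and rows downward; lengths in mm; the calibration is good to about 2 mm. A picture is of the moment at which its call begins. camera_model takes no time and is no camera call.
A pose or a line that the arm cannot do raises bot.IKError and nothing moves.
- bot.sign_off(): hands the job in; it is judged then, once.
The state is a dict: "t": time; "qpos": joint angles; "joint_velocities": joint speeds; "effort": joint torques, N m; "tcp_pos": TCP position; "orientation": TCP orientation; "contact_force": force on the tool from outside, world axes, zero at the start; "wrist_torque": the same for the moment, N m; "opening": opening from 0.0 (shut) to 1.0 (fully open); "gripper_force": force on a finger pad.
Only numpy, scipy, OpenCV 4.12 (cv2) and the standard library are available. Lean on these libraries where they do the work, as an engineer would, in place of code of your own. Each camera call takes 0.05 s, during which the arm holds its last target. There are 200 camera calls.

## Working session

There is one attempt and no reset: what is moved stays moved. The work goes in short steps, each a Python script; the robot and the scene stay as the last script left them, time stands still between calls to the robot, and variables do not carry over. Pictures are saved under pics/ and viewed, at most 10 in all, crops included, and the job is handed in when it is done.

```bash
ls; mkdir -p pics; python3 - <<'E'
from bench import bot,imaging
import cv2
for n in("side","top"):
    cv2.imwrite(f"pics/{n}0.png",imaging.capture(n)); print(imaging.camera_model(n))
print(bot.get_state())
E
```

```text
pics
{'K': array([[440.03691292,   0.        , 327.07229211],
       [  0.        , 440.03691292, 247.31597915],
       [  0.        ,   0.        ,   1.        ]]), 'k1': -0.09648321531687169, 'position': array([ 168.982755  , -507.07420155,  838.60102344]), 'rotation': array([ 0.75649548,  0.0011173 , -0.62971304])}
{'K': array([[464.99225277,   0.        , 315.97236707],
       [  0.        , 464.99225277, 240.66108407],
       [  0.        ,   0.        ,   1.        ]]), 'k1': -0.09836920747281777, 'position': array([ 405.72748131,   74.94184999, 1108.64545911]), 'rotation': array([ 0.16827106, -0.01522631, -1.59008938])}
{'t': 0.1, 'qpos': array([ 1.09879927e+00,  3.26879407e-01, -1.93471887e-01,  1.05200987e+00,
       -1.43879804e-05,  1.43659590e+00]), 'joint_velocities': array([-6.16134585e-04, -6.10606430e-04,  2.12922580e-03, -5.45670670e-05,
       -1.76119406e-03, -1.44244999e-03]), 'effort': array([ 5.36554435e-04, -4.44240367e+01,  2.63038015e+01,  7.88526668e-03,
       -5.59557247e-05,  7.17117842e-06]), 'tcp_pos': array([182.03016406, 518.45322105, 230.5794461 ]), 'orientation': array([-3.14003996e+00, -1.95113552e-04,  2.80379589e+00]), 'contact_force': array([ 0.05013693, -0.16060758, -0.38154224]), 'wrist_torque': array([-0.00559302, -0.03758438, -0.0408332 ]), 'gripper_force': 0.0, 'opening': 1.003782603209523}
```

View pics/top0.png

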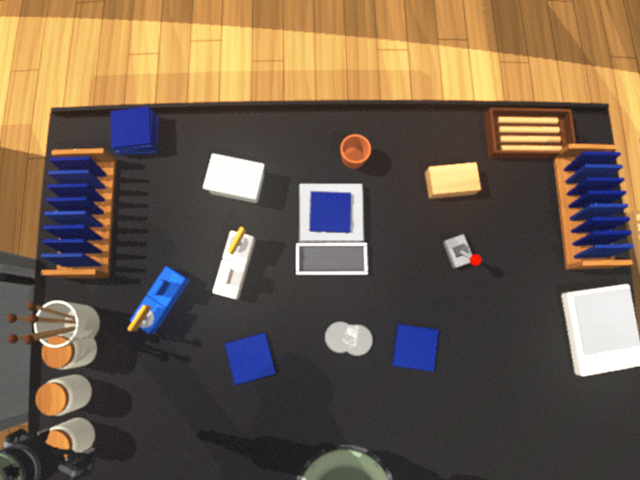

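View pics/side0.png

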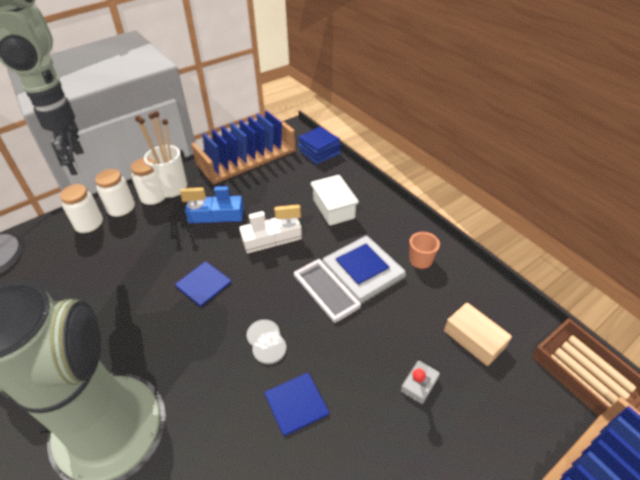

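The top view shows the white timer at (234,263) and a blue look-alike at (158,302). The white one fits the description. The bay is at (332,259), the switch block at (459,251) and its red ball at (476,260). I'll confirm this in enlarged crops.

```bash
cat > h.py <<'E'
import numpy as np,cv2
from scipy.spatial.transform import Rotation as Ro
from bench import bot,imaging,solve_ik
def cam(n):
    m=imaging.camera_model(n); return m["K"],m["k1"],np.array(m["position"]),Ro.from_euler("xyz",m["rotation"]).as_matrix()
def proj(n,P):
    K,k,p,R=cam(n); c=(np.atleast_2d(P)-p)@R; s=np.c_[c[:,0],-c[:,1]]/(-c[:,2:])
    s=s*(1+k*(s**2).sum(1,keepdims=True)); return s*[K[0,0],K[1,1]]+[K[0,2],K[1,2]]
def ray(n,uv,z):
    K,k,p,R=cam(n); d=(np.atleast_2d(uv)-[K[0,2],K[1,2]])/[K[0,0],K[1,1]]; s=d.copy()
    for _ in range(20): s=d/(1+k*(s**2).sum(1,keepdims=True))
    v=np.c_[s[:,0],-s[:,1],-np.ones(len(s))]@R.T
    return p+v*((z-p[2])/v[:,2:])
def crop(n,x,y,w,h,f,name):
    im=imaging.capture(n); c=cv2.resize(im[y:y+h,x:x+w],None,fx=f,fy=f,interpolation=cv2.INTER_CUBIC); cv2.imwrite(f"pics/{name}.png",c); return im
E
python3 - <<'E'
from h import *
a=cv2.imread("pics/top0.png"); 
c=lambda x,y,w,h,f:cv2.resize(a[y:y+h,x:x+w],None,fx=f,fy=f,interpolation=cv2.INTER_CUBIC)
cv2.imwrite("pics/c1.png",c(205,175,175,130,4.5)); b=cv2.imread("pics/side0.png")
s=c(430,225,60,50,6); t=cv2.resize(b[185:265,225:315],None,fx=4.5,fy=4.5,interpolation=cv2.INTER_CUBIC)
o=np.zeros((360,770,3),np.uint8); o[:300,:360]=s; o[:360,365:770]=t; cv2.imwrite("pics/c2.png",o)
for n,uv,z in[("top",(332,259),16),("top",(234,263),46),("top",(459,251),25),("top",(476,260),92)]: print(uv,ray(n,uv,z).round(1))
print(proj("side",[[0,0,0]]))
E
```

```text
(332, 259) [[546.3  17.6  16. ]]
(234, 263) [[536.9 244.9  46. ]]
(459, 251) [[ 558.7 -286.3   25. ]]
(476, 260) [[ 528.2 -301.7   92. ]]
[[105.2313793  426.25004131]]
```

View pics/c1.png

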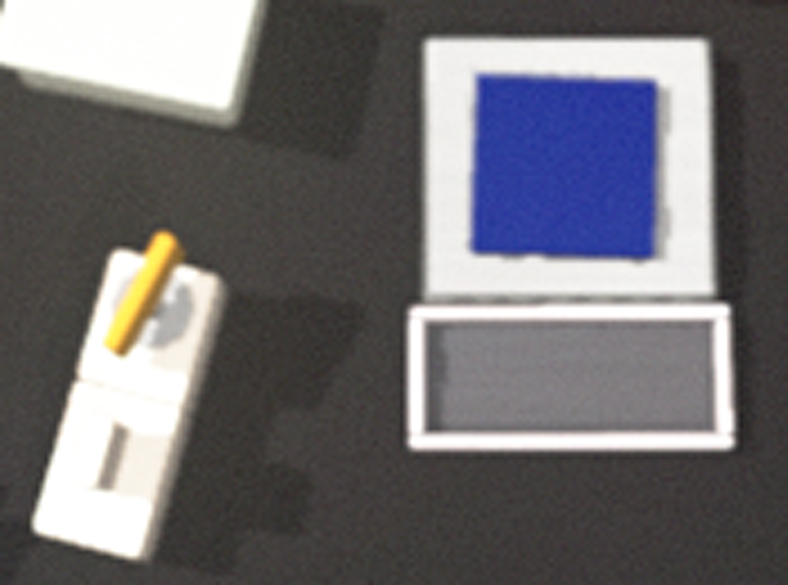

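View pics/c2.png

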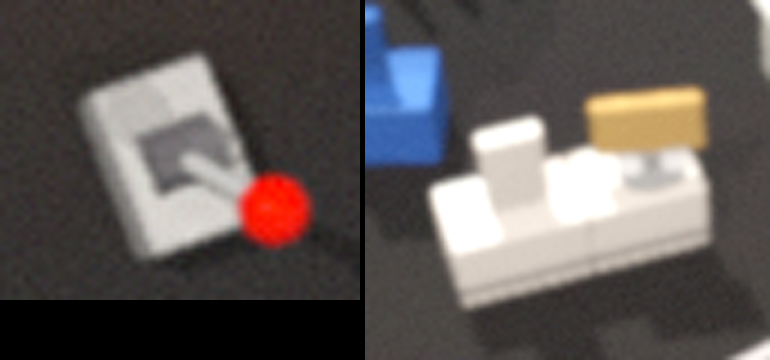

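The crops confirm the white timer: the fin is towards the robot and the brass key is at the far end. The switch lever leans down and right in the image, i.e. roughly towards the robot. Next I fit the poses.

```bash
python3 - <<'E'
from h import *
from scipy.optimize import least_squares
def toimg(P,f,o): return (np.array(P,float)+.5)/f-.5+o
def fit(dx,dy,z,px,g,pts=None):
    L=np.array([[dx,dy],[dx,-dy],[-dx,-dy],[-dx,dy]])/2
    def r(q):
        c,s=np.cos(q[2]),np.sin(q[2]); W=L@np.array([[c,s],[-s,c]])+q[:2]
        return (proj("top",np.c_[W,np.full(4,z)])-px).ravel()
    s=least_squares(r,g,x_scale=[10,10,.1]); return s.x, np.abs(s.fun).max()
o=np.array([205,175])
# timer corners: +x+y,+x-y,-x-y,-x+y
t,e=fit(150,56,46,toimg([(113,247),(227,272),(147,560),(33,531)],4.5,o),[537,245,0]); print("timer",t.round(3),e)
w,e=fit(74,168,16,toimg([(408,304),(733,303),(736,450),(408,449)],4.5,o),[546,17,0]); print("bay",w.round(3),e)
pl,e=fit(146,156,24,toimg([(424,38),(710,38),(715,297),(424,297)],4.5,o),[650,17,0]); print("plate",pl.round(3),e)
b,e=fit(70,50,25,toimg([(92,101),(204,55),(257,187),(150,257)],6,np.array([430,225])),[558,-286,.3]); print("block",b.round(3),e)
k=ray("top",toimg([(169,238),(117,349)],4.5,o),98); print("key ends",k.round(1), "mid",k.mean(0))
R=lambda q,p:np.r_[q[0]+np.cos(q[2])*p[0]-np.sin(q[2])*p[1],q[1]+np.sin(q[2])*p[0]+np.cos(q[2])*p[1],p[2]]
print("key pred",R(t,[50,0,98]),"fin",R(t,[-30,0,98]))
# side-view check: fin top centre, key top centre
print("side fin/key pred",proj("side",[R(t,[-30,0,98]),R(t,[50,0,98])]), "seen ~",toimg([(508-365,130),(646-365,96)],4.5,np.array([225,185])))
for a in(0,.05,.1,1): 
    th=-.5+a; p=R(b,[80*np.sin(th),0,22+80*np.cos(th)]); print(a,p.round(1),proj("top",p),proj("side",p))
print("ball seen",toimg([(275,210)],6,np.array([430,225])))
im=cv2.imread("pics/side0.png").astype(int); m=(im[...,2]>150)&(im[...,1]<90)&(im[...,0]<90); print(np.argwhere(m).mean(0)[::-1])
im=cv2.imread("pics/top0.png").astype(int); m=(im[...,2]>150)&(im[...,1]<70)&(im[...,0]<70); print(np.argwhere(m).mean(0)[::-1])
E
```

```text
timer [ 5.35225e+02  2.45965e+02 -2.63000e-01] 1.270517361884572
bay [ 5.48167e+02  1.84480e+01 -1.70000e-02] 0.9630894116166928
plate [ 6.60029e+02  1.76410e+01 -1.60000e-02] 0.9960715302799485
block [ 5.62316e+02 -2.86358e+02  3.63000e-01] 3.362042538461253
key ends [[609.4 219.2  98. ]
 [554.6 244.3  98. ]] mid [582.00756732 231.73306032  98.        ]
key pred [583.50794799 232.97588239  98.        ] fin [506.25456237 253.758433    98.        ]
side fin/key pred [[257.23172788 214.05905159]
 [287.74096346 206.36520719]] seen ~ [[256.38888889 213.5       ]
 [287.05555556 205.94444444]]
0 [ 526.5 -300.    92.2] [[475.35654066 260.76320519]] [[417.95635095 375.88561788]]
0.05 [ 529.8 -298.7   94. ] [[474.98679718 259.19684074]] [[418.94198516 373.94010923]]
0.1 [ 533.2 -297.4   95.7] [[474.57163378 257.60110906]] [[419.93048297 372.00665368]]
1 [ 598.2 -272.7   92.2] [[461.28504745 229.503307  ]] [[434.95104077 345.36896524]]
ball seen [[475.41666667 259.58333333]]
[418.87837838 377.2972973 ]
[475.4950495  259.47524752]
```

```bash
python3 - <<'E'
from h import *
pi=np.pi
for n,p,ys in[("fin",(505.5,253,61),(-.263,2.879)),("bayfin",(548.5,48.5,70),(-.016-pi/2,-.016+pi/2)),("bayfin2",(547,-11.5,70),(-.016-pi/2,-.016+pi/2)),("key",(547,-31.6,64),(1.6,0,-1.5)),("sw",(480,-315,82),(.363,.363-pi))]:
    for y in ys:
        for z in(p[2],p[2]+100):
            q=solve_ik([p[0],p[1],z],[pi,0,y]); print(n,y,z,None if q is None else np.round(q,2))
E
```

```text
fin -0.263 61 [ 0.33  0.52 -0.37  0.68  0.   -2.55]
fin -0.263 161 [ 0.33  0.41 -0.26  0.9   0.   -2.55]
fin 2.879 61 [ 0.33  0.52 -0.37  0.68  0.    0.6 ]
fin 2.879 161 [ 0.33  0.41 -0.26  0.9   0.    0.6 ]
bayfin -1.5867963267948966 70 [-0.05  0.49 -0.4   0.68  0.   -1.6 ]
bayfin -1.5867963267948966 170 [-0.05  0.38 -0.29  0.91  0.   -1.6 ]
bayfin 1.5547963267948965 70 [-0.05  0.49 -0.4   0.68  0.    1.54]
bayfin 1.5547963267948965 170 [-0.05  0.38 -0.29  0.91  0.    1.54]
bayfin2 -1.5867963267948966 70 [-0.16  0.48 -0.41  0.68  0.   -1.71]
bayfin2 -1.5867963267948966 170 [-0.16  0.37 -0.29  0.91  0.   -1.71]
bayfin2 1.5547963267948965 70 [-0.16  0.48 -0.41  0.68  0.    1.43]
bayfin2 1.5547963267948965 170 [-0.16  0.37 -0.29  0.91  0.    1.43]
key 1.6 64 [-0.19  0.49 -0.41  0.66  0.    1.35]
key 1.6 164 [-0.19  0.38 -0.3   0.89  0.    1.35]
key 0 64 [-0.19  0.49 -0.41  0.66  0.    2.95]
key 0 164 [-0.19  0.38 -0.3   0.89  0.    2.95]
key -1.5 64 [-0.19  0.49 -0.41  0.66  0.   -1.83]
key -1.5 164 [-0.19  0.38 -0.3   0.89  0.   -1.83]
sw 0.363 82 [-0.71  0.51 -0.33  0.74  0.    2.07]
sw 0.363 182 [-0.71  0.41 -0.2   0.96  0.    2.07]
sw -2.778592653589793 82 [-0.71  0.51 -0.33  0.74  0.   -1.07]
sw -2.778592653589793 182 [-0.71  0.41 -0.2   0.96  0.   -1.07]
```

```bash
python3 - <<'E'
from h import *
pi=np.pi; F=[505.5,253.2]; Y=-.263+pi
bot.grip(.8,60)
bot.move_ptp([*F,160],[pi,0,Y])
print(bot.movel([*F,61],max_speed=120,threshold=12))
bot.grip(0,80); s=bot.get_state(); print(s["opening"],s["gripper_force"],s["tcp_pos"],s["contact_force"],s["t"])
print(bot.movel([*F,130],max_speed=100)); s=bot.get_state(); print(s["contact_force"],s["wrist_torque"],s["tcp_pos"])
bot.move_ptp([548.6,48.9,130],[pi,0,-1.587+pi]); s=bot.get_state(); print(s["tcp_pos"],s["orientation"],s["t"],s["opening"])
a=crop("top",260,180,130,120,3,"h1"); b=crop("side",250,200,160,130,2.5,"h2")
o=np.zeros((360,800,3),np.uint8); x=cv2.imread("pics/h1.png"); y=cv2.imread("pics/h2.png"); o[:360,:390]=x; o[:325,395:795]=y; cv2.imwrite("pics/h3.png",o)
E
```

```text
False
0.15012539083274754 78.97081732749939 [505.84405278 253.5697399   61.314114  ] [-0.08609134  1.56520476  1.53598917] 3.5
False
[ 0.21517494 -0.21937295 -4.74693544] [-0.04046625  0.0878086  -0.00502627] [504.75401702 252.88790894 129.19320391]
[548.14360286  49.46715127 129.4646736 ] [-3.14046742e+00 -9.94612944e-04  1.55618773e+00] 5.2417 0.15197206713581715
```

View pics/h3.png

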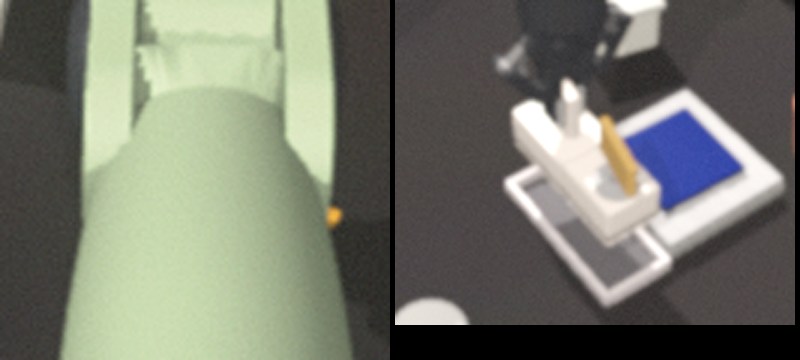

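The side view shows the timer held level over the bay with its key end towards the camera. I'll overlay predictions to check the fit.

```bash
python3 - <<'E'
from h import *
im=imaging.capture("side"); x0,y0,f=288,225,6
c=cv2.resize(im[y0:y0+98,x0:x0+130],None,fx=f,fy=f,interpolation=cv2.INTER_CUBIC)
def box(cx,cy,yaw,dx,dy,z,col):
    L=np.array([[dx,dy],[dx,-dy],[-dx,-dy],[-dx,dy]])/2; co,s=np.cos(yaw),np.sin(yaw)
    W=np.c_[L@np.array([[co,s],[-s,co]])+[cx,cy],np.full(4,z)]
    p=(proj("side",W)-[x0,y0]+.5)*f-.5; cv2.polylines(c,[p.round().astype(int)],True,col,1)
box(548.1,18.9,-.0165,74,168,16,(0,255,0))
box(548.1-.0165*0,18.9,-.0165,62,156,16,(0,255,0))
y=1.556-np.pi; t=[548.14+30*np.cos(y),49.47+30*np.sin(y)]
box(*t,y,150,56,129.5-61+46,(0,0,255)); box(*t,y,150,56,129.5-61,(255,0,255))
cv2.imwrite("pics/ov.png",c)
E
```

```text
(no output)
```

View pics/ov.png

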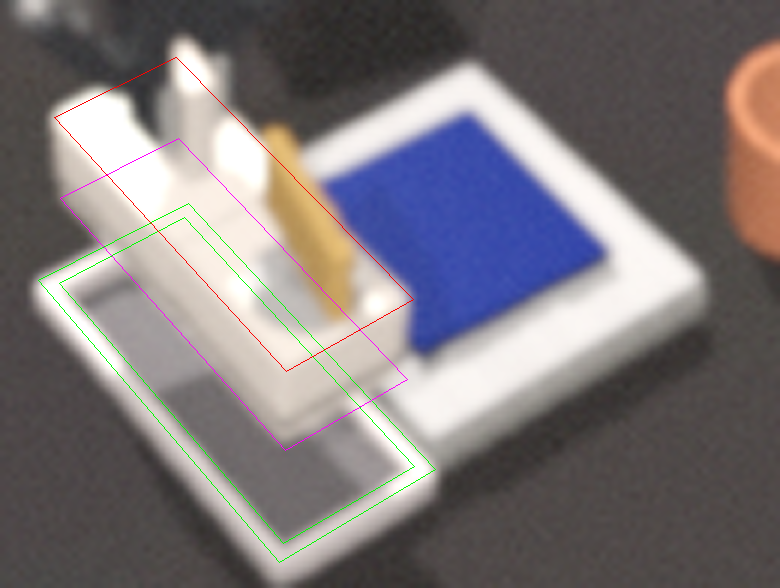

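The timer matches its overlay. The bay rim's overlay may be off by 1–3 mm, so I'll lower to just above the rim and look again.

```bash
python3 - <<'E'
from h import *
bot.movel([548.6,48.9,84],max_speed=60); s=bot.get_state(); print(s["tcp_pos"],s["t"])
im=imaging.capture("side"); x0,y0,f=285,245,7
c=cv2.resize(im[y0:y0+85,x0:x0+110],None,fx=f,fy=f,interpolation=cv2.INTER_CUBIC)
cv2.imwrite("pics/ov2.png",c)
E
```

```text
[548.98677269  48.83919332  84.27266805] 6.3083
```

View pics/ov2.png

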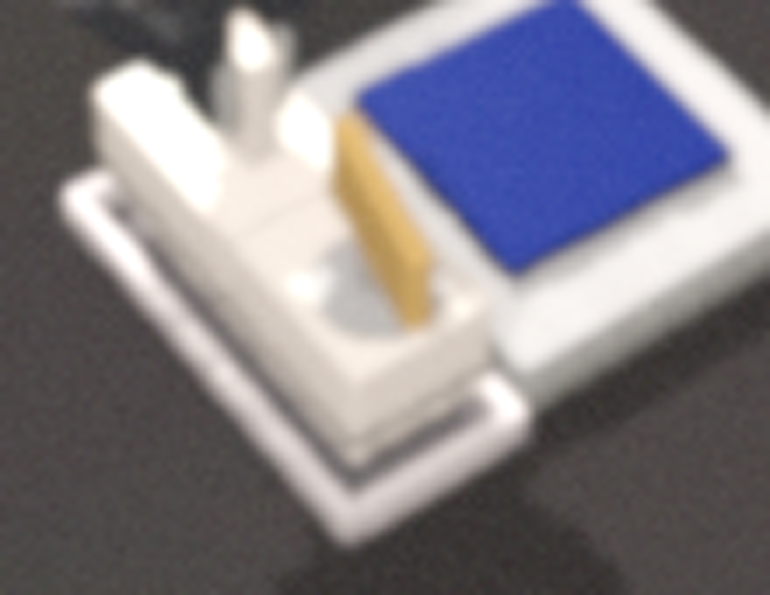

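The rim gap on the near (-x) side looks larger than on the far side, at the bottom corner near (355,475). I'll shift by about -2 mm in x and -1 mm in y, then lower it with force sensing.

```bash
python3 - <<'E'
from h import *
bot.movel([546.7,47.9,84],max_speed=60); s0=bot.get_state(); print(s0["tcp_pos"],s0["orientation"])
r=bot.movel([546.7,47.9,63],max_speed=15,threshold=4); s=bot.get_state(); print(r,s["tcp_pos"],s["contact_force"]-s0["contact_force"],s["wrist_torque"]-s0["wrist_torque"],s["t"])
E
```

```text
[546.66639064  47.821765    84.27515116] [3.14128121e+00 1.24361386e-05 1.55445111e+00]
True [546.7811443   47.92672998  65.18633637] [ 0.02368219 -0.2489504  11.47357399] [-0.11759264  0.07886668  0.05393627] 7.7417
```

Contact came at TCP z = 65.2, which matches the bay floor. I'll release, retreat and look.

```bash
python3 - <<'E'
from h import *
bot.grip(.5,40); bot.movel([546.7,47.9,170],max_speed=150)
q=bot.get_state()["qpos"].copy(); q[0]+=.75; bot.move_j(q); print(bot.get_state()["t"])
x=crop("top",285,205,100,95,4,"k1"); y=crop("side",285,245,100,95,4,"k2")
o=np.zeros((380,800,3),np.uint8); o[:,:400]=cv2.imread("pics/k1.png"); o[:,400:]=cv2.imread("pics/k2.png"); cv2.imwrite("pics/k3.png",o)
E
```

```text
10.4833
```

View pics/k3.png

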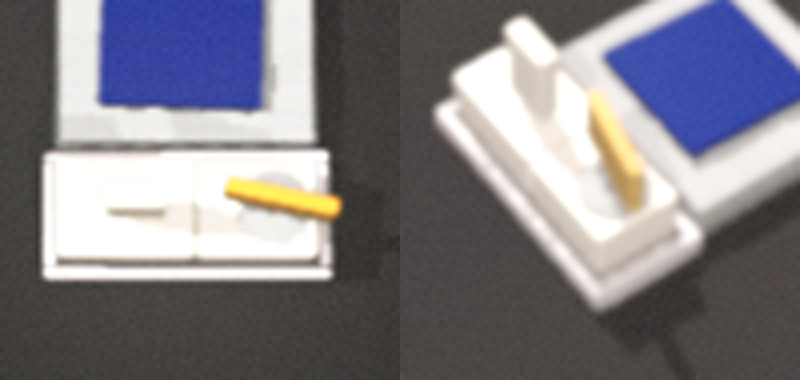

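The timer sits flat in the bay, and the key runs from (230,187) to (338,208) in the left crop. Now I wind it in strokes and watch the wrist torque.

```bash
cat > wind.py <<'E'
from h import *
import sys
pi=np.pi
def stroke(K,yaw,j6,total,step=.2,lim=.55,z=64):
    """grip wing (yaw) with joint 6 near j6, turn clockwise up to total; returns turned angle, hit"""
    q=bot.get_state()["qpos"]; s=solve_ik([*K,z+50],[pi,0,yaw]); s=np.array(s); s[5]+=pi*round((j6-s[5])/pi); bot.move_j(s)
    bot.movel([*K,z],max_speed=120); t0=bot.get_state()["wrist_torque"][2]; bot.grip(0,70)
    a=bot.get_state(); q=np.array(solve_ik([*K,z],a["orientation"])); q[5]=a["qpos"][5]; q0=q[5]; log=[]; hit=False
    while q[5]-q0<total-1e-6 and q[5]<3.1:
        q[5]+=step; bot.move_j(q); s=bot.get_state(); tz=s["wrist_torque"][2]-t0; log.append(round(tz,2))
        if abs(tz)>.36: step=.05
        if abs(tz)>lim: hit=True; break
    s=bot.get_state(); print("turn",q[5]-q0,"act",s["qpos"][5]-q0,hit,log,"F",s["contact_force"].round(1),"open",s["opening"],"tcp",s["tcp_pos"].round(1),"t",s["t"])
    y=s["orientation"][2]
    bot.grip(.5); bot.movel([*K,z+50],max_speed=150); return y,s["qpos"][5],hit
E
python3 - <<'E'
from wind import *
e=ray("top",(np.array([(230,187),(338,208)])+.5)/4-.5+[285,205],102); d=e[1]-e[0]; W=np.arctan2(d[1],d[0]); print(e.round(1),e.mean(0),W)
K=[545.5,-31.8]
y,j,h=stroke(K,W,-1.58,1.4)
print(y,j,h)
E
```

```text
[[ 5.517e+02 -5.000e-01  1.020e+02]
 [ 5.390e+02 -5.940e+01  1.020e+02]] [545.34594522 -29.96071154 102.        ] -1.782311468495567
turn 1.4 act 1.4003915348717366 False [np.float64(-0.13), np.float64(-0.04), np.float64(-0.06), np.float64(-0.08), np.float64(-0.05), np.float64(-0.03), np.float64(0.03)] F [-3.3  3.7 10.2] open 0.10736837958205454 tcp [545.3 -30.8  64.9] t 16.3083
3.1009779805342803 -0.15211345747366298 False
```

```bash
cat >> wind.py <<'E'
def keyangle():
    q=bot.get_state()["qpos"].copy(); q[0]+=.75; bot.move_j(q)
    im=imaging.capture("top")[205:300,285:385].astype(int)
    m=(im[...,2]-im[...,0]>70)&(im[...,1]>90); p=np.argwhere(m)[:,::-1]+[285,205]
    w=ray("top",p.astype(float),100)[:,:2]; c=w.mean(0); u=np.linalg.svd(w-c)[2][0]
    print("key px",len(p),"centre",c,"dir mod pi",np.arctan2(u[1],u[0])%np.pi,"t",bot.get_state()["t"])
    cv2.imwrite("pics/kk.png",im.astype(np.uint8))
E
python3 - <<'E'
from wind import *
keyangle(); print("expected",3.101-np.pi+np.pi)
E
```

```text
key px 157 centre [547.57879014 -29.02288382] dir mod pi 3.0780208404726817 t 18.7417
expected 3.101
```

```bash
python3 - <<'E'
from wind import *
K=[545.8,-30.4]
y,j,h=stroke(K,3.09,-.15,1.4)
print(y,j,h)
if not h:
    y,j,h=stroke(K,y,j-np.pi,1.8,step=.1); print(y,j,h)
keyangle()
E
```

```text
turn 1.4 act 1.400532593978502 False [np.float64(-0.08), np.float64(0.01), np.float64(-0.1), np.float64(-0.06), np.float64(-0.11), np.float64(-0.05), np.float64(0.01)] F [-0.4  2.2  4.8] open 0.1087620894829369 tcp [546.9 -30.2  65. ] t 23.3417
1.6899890395207555 1.2611702464099332 False
turn 1.3000000000000007 act 1.2945016728295986 True [np.float64(-0.01), np.float64(-0.05), np.float64(-0.07), np.float64(-0.12), np.float64(-0.05), np.float64(-0.06), np.float64(-0.04), np.float64(-0.08), np.float64(-0.07), np.float64(-0.08), np.float64(-0.03), np.float64(-0.02), np.float64(1.67)] F [-6.3  0.4 12.6] open 0.10573897994986907 tcp [544.3 -29.9  64.9] t 31.1
-2.7454794146172232 -0.5861958492385005 True
key px 183 centre [544.11823364 -27.86620759] dir mod pi 0.45707638295634245 t 33.5333
```

The key came up firm: the torque jumped to 1.7 Nm after about 4.1 rad. Now the switch.

```bash
python3 - <<'E'
from h import *
pi=np.pi; b=np.array([561.5,-286.8]); u=np.array([np.cos(.363),np.sin(.363)]); P=lambda d,z:[*(b+d*u),z]
bot.grip(0,40); q=solve_ik(P(-82,190),[pi,0,.363-pi]); bot.move_j(q)
bot.movel(P(-82,84),max_speed=150)
r=bot.movel(P(24,84),max_speed=50,threshold=7); s=bot.get_state(); print(r,s["tcp_pos"],((s["tcp_pos"][:2]-b)@u),s["contact_force"],s["t"])
bot.movel(P(-82 if not r else -30,84),max_speed=150); bot.movel(P(-60,190),max_speed=200)
q=bot.get_state()["qpos"].copy(); q[0]+=1.3; bot.move_j(q)
im=imaging.capture("side").astype(int); m=(im[...,2]>150)&(im[...,1]<90)&(im[...,0]<90); print(np.argwhere(m).mean(0)[::-1])
im=imaging.capture("top"); i=im.astype(int); m=(i[...,2]>150)&(i[...,1]<70)&(i[...,0]<70); print(np.argwhere(m).mean(0)[::-1])
x=cv2.resize(im[200:290,280:480],None,fx=4,fy=4,interpolation=cv2.INTER_CUBIC); cv2.imwrite("pics/f.png",x)
E
```

```text
True [ 571.92164609 -282.21497429   83.08587431] 11.370580224298454 [-1.41826124 -0.60770393  1.19714188] 38.9417
[435.87903226 347.63709677]
[462.77884615 229.75961538]
```

View pics/f.png

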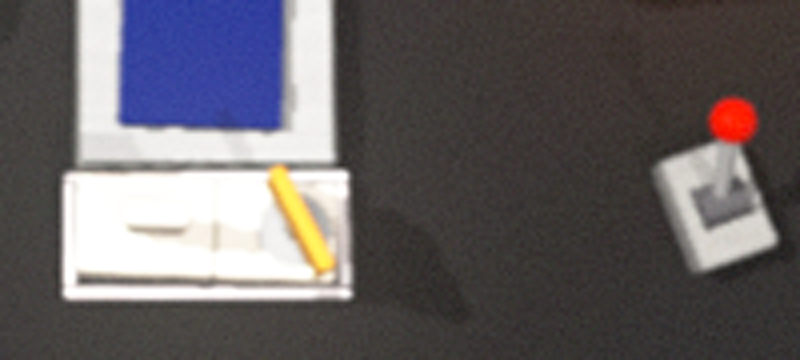

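The top view shows the timer seated, the key wound and the lever thrown over, with the ball at (733,120) in the crop. I'll push it once more, firmer, to be sure it is fully over, then hand in.

```bash
python3 - <<'E'
from h import *
pi=np.pi; b=np.array([561.5,-286.8]); u=np.array([np.cos(.363),np.sin(.363)]); P=lambda d,z:[*(b+d*u),z]
bot.move_j(solve_ik(P(-60,190),[pi,0,.363-pi])); bot.movel(P(-60,84),max_speed=150); bot.movel(P(-10,84),max_speed=100)
r=bot.movel(P(26,84),max_speed=25,threshold=14); s=bot.get_state(); print(r,((s["tcp_pos"][:2]-b)@u),s["contact_force"],s["t"])
bot.movel(P(-50,84),max_speed=150); bot.movel(P(-60,190),max_speed=200)
q=bot.get_state()["qpos"].copy(); q[0]+=1.3; bot.move_j(q)
for n in("side","top"):
    i=imaging.capture(n).astype(int); m=(i[...,2]>150)&(i[...,1]<80)&(i[...,0]<80); print(np.argwhere(m).mean(0)[::-1])
print(bot.get_state()["t"])
E
```

```text
True 11.353942335056391 [-1.40333315 -0.75305868  1.05334627] 47.725
[435.98924731 348.21505376]
[457.87272727 226.        ]
51.6083
```

```bash
python3 -c "
from bench import bot
print(bot.sign_off())"
```

```text
the job is handed in; nothing more can be done
None
```

The job is handed in after about 52 s: the timer is flat in the bay and released, its key is wound to the firm stop, and the switch was then pushed against its end stop; no verdict was returned.

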